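# Weigh the jar behind the tincture bottles

### The job

The jar with the green lid has to be weighed: first move all three bottles that stand around its front from the wooden stock board onto the empty steel sheet pan, then fetch the jar and set it gently, upright, in the middle of the round pan of the balance, and then put each bottle back, upright, on the very spot on the board where it stood at the start. Do not tip any bottle or the jar over, and leave the white-lidded jar and the two low tins where they are.

Things in the scene. Friction and masses are not known exactly. Their poses are not given: they have to be found in the camera images.
- bottle_blue: Blue bottle with a black cap and paper label: 58 mm diameter up to 88 mm, then a shoulder to a 26 mm neck, screw cap 32 mm diameter from 122 to 150 mm height (the top); about 0.26 kg. Origin: centre of its underside, z up. Pick it by its cap from above. The three bottles start round the front of the green-lidded jar, about 10 mm off it, too close for a gripper to get down to the jar.
- bottle_amber: Amber-brown bottle with a yellow cap; size and origin as the blue bottle.
- bottle_white: White bottle with a red cap; size and origin as the blue bottle.
- jar_green: The jar to weigh: brown jar with a tan band and a GREEN lid, on the stock board behind the three bottles; 62 mm tall, 50 mm diameter, about 0.18 kg; origin: centre of its underside, z up its axis.
- jar_white: Another brown jar, with a WHITE lid, standing alone on the table: leave it; 62 mm tall, 50 mm diameter, about 0.18 kg; origin: centre of its underside, z up its axis.
- tin_a: Low tin with a plain steel lid, 45 mm diameter, 30 mm tall, at the back of the stock board, about 80 mm from the green-lidded jar: leave it. Origin: centre of its underside.
- tin_b: Low tin with a copper lid, size and origin as the other tin, at the other back corner of the stock board: leave it.
- stock_board: Fixed wooden board, 210 x 210 mm, top 18 mm above the table, lip 14 mm higher along both sides and the back. Origin: centre of its underside, on the table; x to its back (away from the robot), y to its left, z up. At the start, in this frame: jar near (12, 0) mm, bottles near (-50, 0) and (-11, +-57) mm, tins near (60, +-62) mm.
- sheet_pan: Empty stainless sheet pan, fixed, 280 mm (its x) by 190 mm (its y), floor 4 mm above the table, rim 26 mm high; on the left or the right. Origin: centre of its underside, on the table; x along its length (roughly away from the robot), z up. Three bottles fit in a row 80 mm apart along its x.
- balance_pan (a point): Centre of the top of the balance's round steel weighing pan, 116 mm diameter, 78 mm above the table; the point's z points up. The fixed balance, a white case 225 x 170 mm and 54 mm high, has a grey keypad (up to 65 mm high) on the robot's side; the pan lies 30 mm behind the middle of the case. On the other side from the sheet pan.

How it is judged:
By the outcome, as a careful person would: the job done as asked, in the order asked, and still so for the second after the job is handed in, with the robot touching nothing.
It also fails if it takes over 141 s, if anything falls off the work surface, if the arm or the gripper's body presses on something with over 40 N, if the wrist force passes 120 N, or if a joint passes its speed limit or range.

### The arm

A 6-joint arm with a two-finger parallel gripper is mounted at the origin on the work surface. World frame = base frame: x ahead of the robot, y to its left, z up, the work surface at z = 0. Lengths are in m, angles in rad, forces in N, time in s.
With the tool pointing down it reaches from about 0.3 to 0.875 m from the base axis. Payload 6.4 kg.
Tool frame: the origin (TCP) lies at the very end of the fingers, on their centre line; the grasp point (between the pads) lies 19 mm behind it; z points along the fingers, y is the line along which they close (so a half turn about z gives the same grasp; the last joint's range is limited). The gripper opens to 85 mm and grips with 20 to 120 N. Pads are 22 mm wide; open, the fingers measure 114 mm over their backs; the gripper's body (76 mm by 85 mm) begins 54 mm behind the grasp point. The pads swing forward as they close: fully open they stand 13 mm farther back than shut.
Start: joints at [0.928, 0.181, 1.607, -0, 1.354, -0.206], TCP at [0.243, 0.521, 0.231] pointing down, gripper open.
Joint ranges: [-2.99, 2.99], [-0.89, 2.07], [0.3, 2.58], [-1.14, 4.28], [0, 2.63], [-3.12, 3.12]. Speed limits (rad/s): [2.57, 2.57, 3.01, 3.14, 3.14, 3.14].

### API

Orientations are given as a unit quaternion [w, x, y, z].
In Python, from bench import ctrl gives the robot as it stands.
- The arm moves only by the shell command python3 jog.py, which reads ROWS from standard input. ROWS is 1 to 10 rows, parted by a bar, with the numbers parted by spaces; each row has 7 numbers: dx, dy, dz in m, then a rotation vector rx, ry, rz in rad, then the opening from 0.0 (shut) to 1.0 (fully open); each row is the pose to reach, as a shift and turn from the pose commanded when the command began, along the tool's axes at that moment; what a row does not reach only later rows make up. A row lasts 1/8 s, in which the tool goes at most 0.0625 m and 0.188 rad, less where a joint would pass 70% of its speed; a pose out of reach is approached as far as the arm can. The fingers move at their own pace and stop on an object; the grip force is fixed at half the most. Time passes only in rows, so rows that do not move let the fingers close. It prints the time, the measured TCP pose, the force, the opening and the grip force at its end. Input that does not fit is refused with a message, and nothing moves.
- ctrl.get_obs(): the state, without advancing time (a new reading comes with each control period).
- ctrl.camera(name): name is "side" or "top"; returns the picture (384x512x3 uint8, blue, green, red); there is no depth.
- ctrl.camera_params(name): a dict with "fovy" (degrees; the focal length in pixels is half the picture's height over the tangent of half this angle, whatever the lens; pixels are square), "cx", "cy" (the principal point, pixels), "view" (4x4, takes a point from world to camera coordinates). Camera axes: x right, y up, looking along -z (the intrinsics and any distortion apply to the point x, -y, -z); pixel columns grow to the right and rows downward; lengths in m; the calibration is good to about 2 mm. A picture is of the moment at which its call begins. camera_params takes no time and is no camera call.
- ctrl.hand_in(): hands the job in; it is judged then, once.
The state is a dict: "time_s": time; "q": joint angles; "dq": joint speeds; "joint_efforts": joint torques, N m; "eef_pos": TCP position; "eef_rot": TCP orientation; "wrist_force": force on the tool from outside, world axes, zero at the start; "torque": the same for the moment, N m; "opening": opening from 0.0 (shut) to 1.0 (fully open); "grasp_force": force on a finger pad.
Only numpy, scipy, OpenCV 4.12 (cv2) and the standard library are available. Lean on these libraries where they do the work, as an engineer would, in place of code of your own. Each camera call takes 0.05 s, during which the arm holds its last target. There are 200 camera calls.

## Working session

There is one attempt and no reset: what is moved stays moved. The work goes in short steps, Python scripts to look and compute and a shell command to move; the robot and the scene stay as the last step left them, time stands still between calls to the robot, and variables do not carry over. Pictures are saved under pics/ and viewed, at most 14 in all, crops included, and the job is handed in when it is done.

```bash
ls; mkdir -p pics; python3 - <<'E'
from bench import ctrl
import cv2
for n in ("top","side"):
    p=ctrl.camera_params(n); print(n,p)
    cv2.imwrite(f"pics/{n}0.png",ctrl.camera(n))
o=ctrl.get_obs(); print(o)
E
```

```text
bench.py
jog.py
pics
top {'fovy': 45.55980407201217, 'cx': 256.20653688151776, 'cy': 191.64380767084367, 'view': array([[ 0.00696207, -0.99958495,  0.02795444, -0.014211  ],
       [ 0.98700457,  0.01135713,  0.16029033, -0.63804881],
       [-0.16054128,  0.02647521,  0.98667399, -1.04185711],
       [ 0.        ,  0.        ,  0.        ,  1.        ]])}
side {'fovy': 54.08521015578805, 'cx': 250.69752109024114, 'cy': 185.61548592727934, 'view': array([[-0.96174341, -0.27366401, -0.012555  ,  0.60603438],
       [ 0.2061018 , -0.75297851,  0.62493632, -0.15303127],
       [-0.18047623,  0.59844078,  0.78057477, -0.83522735],
       [ 0.        ,  0.        ,  0.        ,  1.        ]])}
{'time_s': 0.1, 'q': array([ 9.27689611e-01,  1.81449347e-01,  1.60788084e+00,  7.36166020e-06,
        1.35379634e+00, -2.06295781e-01]), 'dq': array([-0.00118786, -0.00091352, -0.00170067, -0.00050755, -0.00022926,
       -0.00076179]), 'joint_efforts': array([ 2.34319923e-04, -4.45873296e+01, -3.52237737e+01, -3.46177376e-04,
        4.01158060e-03, -3.74462377e-05]), 'eef_pos': array([0.24294089, 0.52062795, 0.23049716]), 'eef_rot': array([-3.19290677e-04,  2.16673958e-01,  9.76243723e-01, -6.97324542e-04]), 'wrist_force': array([ 0.46335197, -0.48459434,  0.29089839]), 'torque': array([-0.01603872, -0.00434527, -0.03187895]), 'grasp_force': 0.0, 'opening': 1.0009162696227012}
```
View pics/top0.png

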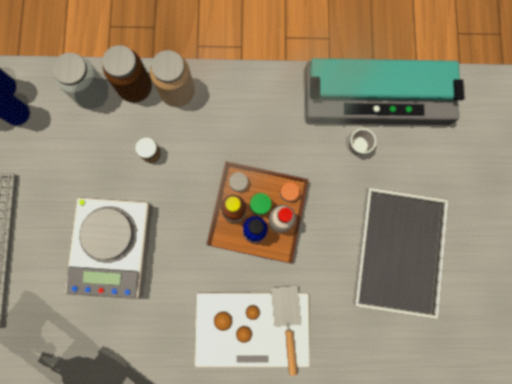

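View pics/side0.png

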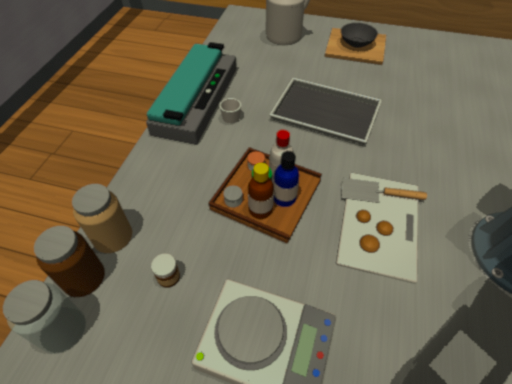

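```bash
cat > h.py <<'E'
import numpy as np, cv2
from bench import ctrl
W,H=512,384
def cam(n):
    p=ctrl.camera_params(n); f=H/2/np.tan(np.radians(p["fovy"])/2); return f,p["cx"],p["cy"],np.array(p["view"])
def ray(n,u,v):
    f,cx,cy,V=cam(n); R=V[:3,:3]
    d=R.T@np.array([(u-cx)/f,-(v-cy)/f,-1]); return -R.T@V[:3,3],d/np.linalg.norm(d)
def onz(n,u,v,z):
    o,d=ray(n,u,v); return o+d*(z-o[2])/d[2]
def proj(n,P):
    f,cx,cy,V=cam(n); c=V[:3,:3]@np.asarray(P)+V[:3,3]; return cx+f*c[0]/-c[2],cy-f*c[1]/-c[2]
def tri(a,b):
    (o1,d1),(o2,d2)=ray("top",*a),ray("side",*b)
    s=np.linalg.lstsq(np.c_[d1,-d2],o2-o1,rcond=None)[0]; p,q=o1+d1*s[0],o2+d2*s[1]
    return (p+q)/2,np.linalg.norm(p-q)
def blob(im,lo,hi,box):
    """centroid, area, bbox of largest HSV blob in box (x0,y0,x1,y1)"""
    x0,y0,x1,y1=box; hsv=cv2.cvtColor(im,cv2.COLOR_BGR2HSV)[y0:y1,x0:x1]
    m=cv2.inRange(hsv,np.array(lo),np.array(hi))
    if lo[0]==0 and hi[0]<=10 and lo[1]>100: m|=cv2.inRange(hsv,np.array([170,lo[1],lo[2]]),np.array([180,hi[1],hi[2]]))
    n,l,s,c=cv2.connectedComponentsWithStats(m)
    if n<2: return None
    i=1+np.argmax(s[1:,4]); return (c[i][0]+x0,c[i][1]+y0),s[i,4],(s[i,0]+x0,s[i,1]+y0,s[i,2],s[i,3])
E
python3 - <<'E'
import cv2,numpy as np
a=cv2.imread("pics/top0.png")[155:270,200:315]; b=cv2.imread("pics/side0.png")[120:245,205:330]
a=cv2.resize(a,(400,400),interpolation=cv2.INTER_CUBIC); b=cv2.resize(b,(400,400),interpolation=cv2.INTER_CUBIC)
cv2.imwrite("pics/crop0.png",np.hstack([a,b]))
E
```

View pics/crop0.png

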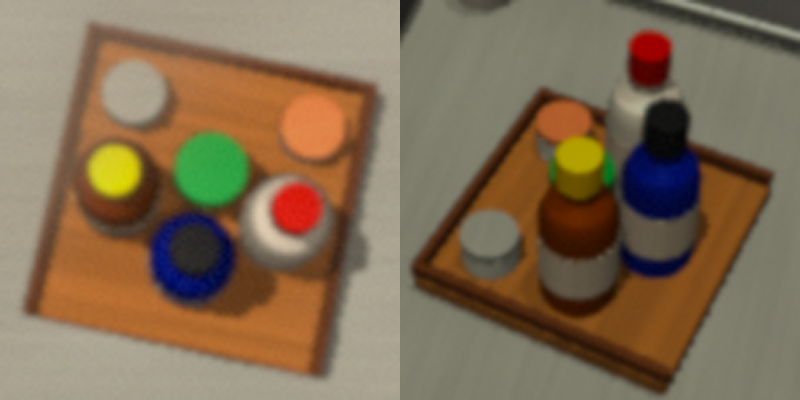

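The crops show the yellow, red and black caps clearly. In the top view they sit near (233,204), (285,215) and (257,227), with the green lid near (261,204); in the side view the caps are near (261,172), (283,138) and (288,160). I'll measure them by masks next.

```bash
python3 - <<'E'
from h import *
np.set_printoptions(precision=4,suppress=True)
t=cv2.imread("pics/top0.png"); s=cv2.imread("pics/side0.png")
col=dict(amber=([20,150,80],[35,255,255],(215,185,250,225),(240,150,285,190)),
 white=([0,150,80],[8,255,255],(265,195,305,235),(265,120,300,155)),
 blue=([0,0,0],[180,110,80],(244,214,270,240),(278,145,302,174)))
C={}
for k,(lo,hi,bt,bs) in col.items():
    a,b=blob(t,lo,hi,bt),blob(s,lo,hi,bs); print(k,a,b); p,g=tri(a[0],b[0]); C[k]=p
    print("   tri",p,"gap",g,"onz.154 top",onz("top",*a[0],.154),"side",onz("side",*b[0],.154))
g=blob(t,[45,100,50],[80,255,255],(240,185,285,225)); print("green",g,onz("top",*g[0],.075))
ta=onz("top",239,182,.048); 
# board corners: outer lip top at .032
hsv=cv2.cvtColor(t,cv2.COLOR_BGR2HSV)
m=np.zeros((H,W),np.uint8); r=cv2.inRange(hsv,np.array([0,90,30]),np.array([22,255,255])); m[150:275,200:320]=r[150:275,200:320]
m=cv2.morphologyEx(m,cv2.MORPH_CLOSE,np.ones((25,25)))
c=max(cv2.findContours(m,0,2)[0],key=cv2.contourArea); box=cv2.boxPoints(cv2.minAreaRect(c)); print("board",box)
q=cv2.approxPolyDP(c,8,True)[:,0]; print(q)
for u,v in q: print(onz("top",u,v,.032),onz("top",u,v,.018))
# sheet pan: dark floor
g2=cv2.cvtColor(t,cv2.COLOR_BGR2GRAY); m=np.zeros((H,W),np.uint8); m[180:325,345:455]=(g2<95)[180:325,345:455]*255
c=max(cv2.findContours(m,0,2)[0],key=cv2.contourArea); r=cv2.minAreaRect(c); print("pan dark",r)
for u,v in cv2.boxPoints(r): print((u,v),onz("top",u,v,.015))
print("pan centre",onz("top",*r[0],.01))
# balance
e=cv2.HoughCircles(cv2.medianBlur(g2,3)[190:280,65:150],cv2.HOUGH_GRADIENT,1,50,param1=80,param2=15,minRadius=20,maxRadius=36)
e=e[0][0]; e[0]+=65;e[1]+=190; print("bal",e,onz("top",e[0],e[1],.078), onz("top",e[0]+e[2],e[1],.078))
E
```

```text
amber ((np.float64(232.58986175115209), np.float64(203.68663594470047)), np.int32(217), (np.int32(225), np.int32(196), np.int32(16), np.int32(17))) ((np.float64(260.4274193548387), np.float64(171.25806451612902)), np.int32(248), (np.int32(253), np.int32(162), np.int32(16), np.int32(20)))
   tri [0.5944 0.0451 0.152 ] gap 0.0010208088027824941 onz.154 top [0.5947 0.0451 0.154 ] side [0.5935 0.0468 0.154 ]
white ((np.float64(285.1445086705202), np.float64(214.2601156069364)), np.int32(173), (np.int32(278), np.int32(207), np.int32(15), np.int32(15))) ((np.float64(282.53076923076924), np.float64(135.55384615384617)), np.int32(130), (np.int32(277), np.int32(130), np.int32(13), np.int32(16)))
   tri [ 0.5723 -0.068   0.1568] gap 0.000564269800803123 onz.154 top [ 0.5729 -0.0682  0.154 ] side [ 0.5725 -0.0709  0.154 ]
blue ((np.float64(255.58552631578948), np.float64(226.31578947368422)), np.int32(152), (np.int32(249), np.int32(220), np.int32(14), np.int32(14))) ((np.float64(287.4906542056075), np.float64(159.1448598130841)), np.int32(214), (np.int32(278), np.int32(151), np.int32(18), np.in
[... 447 characters left out ...]

[0.7118 0.0658 0.032 ] [0.7149 0.0664 0.018 ]
[0.5136 0.1076 0.032 ] [0.5142 0.1087 0.018 ]
[ 0.4726 -0.0929  0.032 ] [ 0.4727 -0.0944  0.018 ]
[ 0.6717 -0.1333  0.032 ] [ 0.6744 -0.1353  0.018 ]
pan dark ((402.6244812011719, 252.78564453125), (74.42979431152344, 112.9788589477539), 6.519801616668701)
(np.float32(359.23608), np.float32(304.6841)) [ 0.373  -0.2578  0.015 ]
(np.float32(372.06445), np.float32(192.43593)) [ 0.6454 -0.2979  0.015 ]
(np.float32(446.01288), np.float32(200.88718)) [ 0.6262 -0.4831  0.015 ]
(np.float32(433.1845), np.float32(313.13538)) [ 0.3541 -0.4355  0.015 ]
pan centre [ 0.4971 -0.3698  0.01  ]
bal [106.5 234.5  28.5] [0.5311 0.3328 0.078 ] [0.5316 0.2683 0.078 ]
```

```bash
python3 - <<'E'
from h import *
np.set_printoptions(precision=4,suppress=True)
for n,bx in (("top",(72,200,140,270)),("side",(208,285,295,375))):
    im=cv2.imread(f"pics/{n}0.png"); x0,y0,x1,y1=bx
    g=cv2.cvtColor(im,cv2.COLOR_BGR2GRAY)[y0:y1,x0:x1]
    seed=(106,234) if n=="top" else (250,330)
    print(n,g[::6,::6] if 0 else g[seed[1]-y0,x0-x0:].tolist()[::3])
    th,_=cv2.threshold(g,0,255,cv2.THRESH_OTSU)
    m=((g<th)*255).astype(np.uint8); m=cv2.morphologyEx(m,cv2.MORPH_OPEN,np.ones((5,5)))
    k,l,s,c=cv2.connectedComponentsWithStats(m); i=l[seed[1]-y0,seed[0]-x0]
    cn=max(cv2.findContours((l==i).astype(np.uint8),0,1)[0],key=cv2.contourArea)
    e=cv2.fitEllipse(cn); u,v=e[0][0]+x0,e[0][1]+y0; print(th,"ellipse",(u,v),e[1:],onz(n,u,v,.078))
    im=cv2.ellipse(im,((u,v),e[1],e[2]),(0,0,255),1); cv2.imwrite(f"pics/bal_{n}.png",cv2.resize(im[y0-15:y1+10,x0-15:x1+15],(380,380)))
a=cv2.imread("pics/bal_top.png");b=cv2.imread("pics/bal_side.png");cv2.imwrite("pics/bal.png",np.hstack([a,b]))
E
```

```text
top [190, 223, 216, 184, 186, 186, 187, 185, 184, 181, 181, 182, 180, 177, 178, 178, 178, 178, 178, 166, 70, 126, 222]
193.0 ellipse (107.94509887695312, 234.05210494995117) ((55.606590270996094, 58.15232467651367), 51.02223205566406) [0.5321 0.3296 0.078 ]
side [177, 177, 141, 91, 121, 124, 126, 125, 126, 126, 122, 124, 125, 123, 124, 126, 123, 124, 125, 122, 121, 122, 122, 121, 121, 85, 114, 175, 174]
145.0 ellipse (250.29066848754883, 332.84388732910156) ((72.04212951660156, 74.02220916748047), 11.650218963623047) [0.5303 0.35   0.078 ]
```

View pics/bal.png

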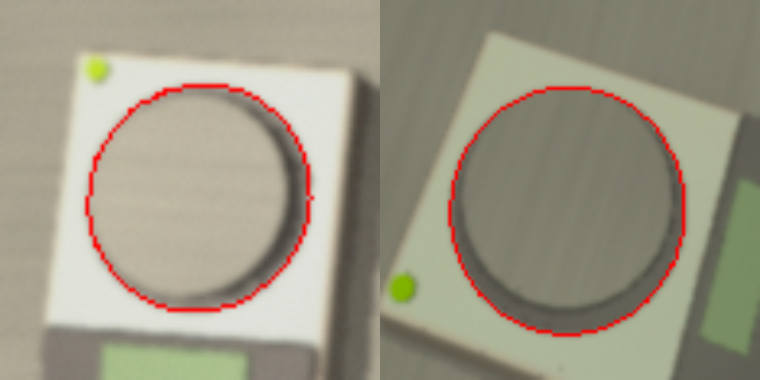

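```bash
echo '0 0 0 0 0 -0.18 1 | 0 0 0 0 0 -0.36 0.6 | 0 0 -0.05 0 0 -0.436 0.6 | 0 0 -0.09 0 0 -0.436 0.6 | 0 0 -0.09 0 0 -0.436 0.6' | python3 jog.py; python3 -c "
from bench import ctrl
o=ctrl.get_obs();print(o['eef_pos'],o['eef_rot'],o['q'])"
```

```text
time_s: 0.72
eef_pos: [0.2442, 0.5224, 0.3252]
eef_rot: [0.002, 0.0, 1.0, 0.003]
wrist_force: [-0.5, -0.5, -0.7]
opening: 0.603
grasp_force: 0.0
[0.24418927 0.52242261 0.32521684] [2.04818146e-03 3.39771160e-04 9.99994032e-01 2.76152962e-03] [ 9.27813056e-01  1.17418771e-01  1.49037709e+00  3.08775565e-05
  1.52692049e+00 -6.42304973e-01]
```

The top disc is brighter than its side wall (disc in the left crop spans x 88–291, y 86–298; right crop x 456–672, y 88–308), and the fit took in the wall. So I take the disc alone: top about (105.9,233), side about (249.7,329.9).

```bash
python3 - <<'E'
from h import *
np.set_printoptions(precision=4,suppress=True)
t=cv2.imread("pics/top0.png"); s=cv2.imread("pics/side0.png")
P=[]
for n,im,box,lo,hi in (("top",t,(72,200,140,270),160,200),("side",s,(208,280,295,370),112,140)):
    x0,y0,x1,y1=box; g=cv2.cvtColor(im,cv2.COLOR_BGR2GRAY)[y0:y1,x0:x1]
    m=cv2.morphologyEx(cv2.inRange(g,lo,hi),cv2.MORPH_OPEN,cv2.getStructuringElement(2,(7,7)))
    k,l,st,c=cv2.connectedComponentsWithStats(m); i=1+np.argmax(st[1:,4])
    e=cv2.fitEllipse(cv2.convexHull(max(cv2.findContours((l==i).astype(np.uint8),0,1)[0],key=cv2.contourArea)))
    u,v=e[0][0]+x0,e[0][1]+y0; P.append((u,v)); print(n,(u,v),e[1],st[i],onz(n,u,v,.078),"diam",np.linalg.norm(onz(n,u-e[1][0]/2,v,.078)-onz(n,u+e[1][0]/2,v,.078)))
print(tri(*P))
E
```

```text
top (103.74365043640137, 233.09473037719727) (49.015872955322266, 51.458003997802734) [   7    9   51   50 1983] [0.5342 0.3392 0.078 ] diam 0.11069070232904303
side (249.91548919677734, 328.290958404541) (63.280731201171875, 65.97930908203125) [  11   16   63   66 3292] [0.5331 0.3427 0.078 ] diam 0.11197542424729856
(array([0.5341, 0.3409, 0.0722]), np.float64(0.000935485623090485))
```

```bash
echo '-0.03 -0.05 0 0 0 0 0.6 | -0.06 -0.105 0 0 0 0 0.6 | -0.09 -0.16 0 0 0 0 0.6 | -0.12 -0.21 0 0 0 0 0.6 | -0.15 -0.26 0 0 0 0 0.6 | -0.18 -0.31 0 0 0 0 0.6 | -0.21 -0.365 0 0 0 0 0.6 | -0.24 -0.42 0 0 0 0 0.6 | -0.27 -0.475 0 0 0 0 0.6 | -0.302 -0.526 0.03 0 0 0 0.6' | python3 jog.py && echo '0 0 0 0 0 0 0.6 | 0 0 0 0 0 0 0.6 | 0 0 0 0 0 0 0.6' | python3 jog.py
```

```text
time_s: 1.98
eef_pos: [0.5439, -0.0037, 0.2942]
eef_rot: [0.002, 0.001, 1.0, -0.0]
wrist_force: [1.0, 0.5, 0.2]
opening: 0.597
grasp_force: 0.0
time_s: 2.35
eef_pos: [0.5421, -0.0001, 0.294]
eef_rot: [0.0, -0.0, 1.0, 0.0]
wrist_force: [0.1, 0.5, -0.2]
opening: 0.601
grasp_force: 0.0
```

```bash
echo '-0.004 -0.004 0.03 0 0 0 0.6 | -0.004 -0.004 0.07 0 0 0 0.6 | -0.004 -0.004 0.1 0 0 0 0.6 | -0.004 -0.004 0.1 0 0 0 0.6 | -0.004 -0.004 0.1 0 0 0 0.6' | python3 jog.py; python3 - <<'E'
from h import *
t=ctrl.camera("top");s=ctrl.camera("side")
a=cv2.resize(t[150:280,190:320],(400,400),interpolation=2);b=cv2.resize(s[80:240,210:370],(400,400),interpolation=2)
cv2.imwrite("pics/blue1.png",np.hstack([a,b]))
E
```

```text
time_s: 2.98
eef_pos: [0.5472, -0.0048, 0.1955]
eef_rot: [0.001, -0.0, 1.0, -0.0]
wrist_force: [-0.5, 0.2, 0.1]
opening: 0.601
grasp_force: 0.0
```

View pics/blue1.png

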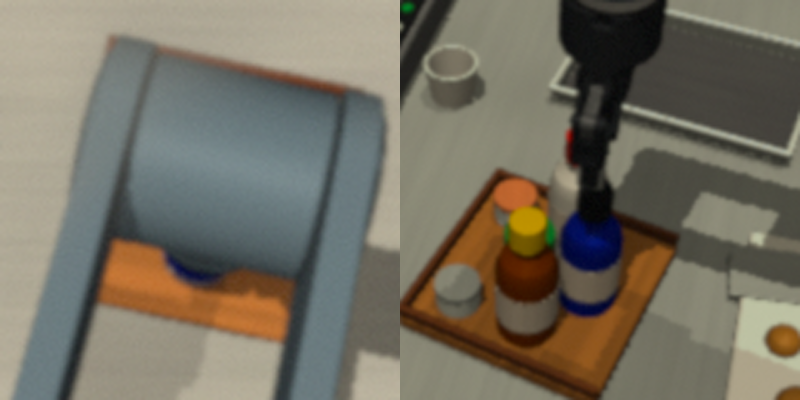

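The top view is blocked by the arm, but the side view shows the fingers right above the black cap at about crop (592,180). Now I descend and grip.

```bash
echo '0 0 0.03 0 0 0 0.6 | 0 0 0.05 0 0 0 0.6 | 0 0 0.0635 0 0 0 0.6 | 0 0 0.0635 0 0 0 0.6 | 0 0 0.0635 0 0 0 0.6 | 0 0 0.0635 0 0 0 0.6' | python3 jog.py && echo '0 0 0 0 0 0 0.35 | 0 0 0 0 0 0 0.2 | 0 0 0 0 0 0 0 | 0 0 0 0 0 0 0 | 0 0 0 0 0 0 0 | 0 0 0 0 0 0 0 | 0 0 0 0 0 0 0' | python3 jog.py
```

```text
time_s: 3.82
eef_pos: [0.5471, -0.0054, 0.1311]
eef_rot: [0.001, 0.0, 1.0, -0.0]
wrist_force: [0.5, -0.2, 0.4]
opening: 0.593
grasp_force: 0.0
time_s: 4.7
eef_pos: [0.5469, -0.005, 0.1308]
eef_rot: [0.001, 0.0, 1.0, 0.0]
wrist_force: [-0.5, 2.1, 5.8]
opening: 0.358
grasp_force: 59.3
```

```bash
echo '0 0 -0.01 0 0 0 0 | 0 0 -0.04 0 0 0 0 | 0 0 -0.08 0 0 0 0 | 0 0 -0.12 0 0 0 0 | 0 0 -0.15 0 0 0 0 | 0 0 -0.17 0 0 0 0 | 0 0 -0.17 0 0 0 0' | python3 jog.py && echo '0.01 -0.03 0 0 0 0 0 | 0.026 -0.075 0 0 0 0 0 | 0.042 -0.12 0 0 0 0 0 | 0.058 -0.165 0 0 0 0 0 | 0.074 -0.21 0 0 0 0 0 | 0.09 -0.255 0 0 0 0 0 | 0.106 -0.3 0 0 0 0 0 | 0.12 -0.335 0 0 0 0 0 | 0.129 -0.353 0 0 0 0 0 | 0.129 -0.353 0 0 0 0 0' | python3 jog.py && echo '0 0 0 0 0 0 0 | 0 0 0 0 0 0 0' | python3 jog.py
```

```text
time_s: 5.58
eef_pos: [0.547, -0.0057, 0.3017]
eef_rot: [0.001, 0.0, 1.0, -0.001]
wrist_force: [-0.6, 0.2, -2.9]
opening: 0.357
grasp_force: 59.8
time_s: 6.82
eef_pos: [0.4162, -0.3585, 0.2988]
eef_rot: [-0.001, 0.001, 1.0, 0.001]
wrist_force: [0.2, 0.4, -2.4]
opening: 0.358
grasp_force: 59.9
time_s: 7.08
eef_pos: [0.4177, -0.357, 0.3]
eef_rot: [0.0, -0.0, 1.0, 0.0]
wrist_force: [0.0, 0.1, -2.7]
opening: 0.361
grasp_force: 59.9
```

```bash
echo '0 0 0.02 0 0 0 0 | 0 0 0.06 0 0 0 0 | 0 0 0.1 0 0 0 0 | 0 0 0.14 0 0 0 0 | 0 0 0.165 0 0 0 0 | 0 0 0.174 0 0 0 0 | 0 0 0.178 0 0 0 0 | 0 0 0.181 0 0 0 0 | 0 0 0.181 0 0 0 0 | 0 0 0.181 0 0 0 0' | python3 jog.py; python3 -c "
from bench import ctrl
o=ctrl.get_obs();print(o['eef_pos'],o['wrist_force'])"
```

```text
time_s: 8.32
eef_pos: [0.4174, -0.3586, 0.1198]
eef_rot: [0.0, 0.0, 1.0, -0.001]
wrist_force: [0.2, 0.4, -2.9]
opening: 0.36
grasp_force: 59.9
[ 0.41735084 -0.35855287  0.1197929 ] [ 0.17955104  0.43952185 -2.90942178]
```

```bash
echo '0 0 0.001 0 0 0 0 | 0 0 0.002 0 0 0 0 | 0 0 0.003 0 0 0 0 | 0 0 0.003 0 0 0 0' | python3 jog.py
```

```text
time_s: 8.82
eef_pos: [0.4174, -0.3583, 0.1168]
eef_rot: [0.0, 0.0, 1.0, -0.0]
wrist_force: [-0.1, 1.9, 4.5]
opening: 0.361
grasp_force: 60.6
```

```bash
echo '0 0 0 0 0 0 0.4 | 0 0 0 0 0 0 0.5 | 0 0 0 0 0 0 0.6 | 0 0 0 0 0 0 0.65 | 0 0 -0.03 0 0 0 0.65 | 0 0 -0.08 0 0 0 0.65 | 0 0 -0.13 0 0 0 0.65 | 0 0 -0.18 0 0 0 0.6 | 0 0 -0.18 0 0 0 0.6' | python3 jog.py && echo '-0.02 0.03 0 0 0 0 0.6 | -0.04 0.075 0 0 0 0 0.6 | -0.06 0.12 0 0 0 0 0.6 | -0.08 0.165 0 0 0 0 0.6 | -0.1 0.21 0 0 0 0 0.6 | -0.12 0.245 0.02 0 0 0 0.6 | -0.14 0.275 0.06 0 0 0 0.6 | -0.155 0.29 0.1 0 0 0 0.6 | -0.155 0.29 0.1 0 0 0 0.6 | -0.155 0.29 0.1 0 0 0 0.6' | python3 jog.py; python3 - <<'E'
from h import *
o=ctrl.get_obs();print(o['eef_pos'],o['wrist_force'])
s=ctrl.camera("side");t=ctrl.camera("top");cv2.imwrite("pics/w1.png",np.hstack([cv2.resize(t[120:340,190:490],(400,293)),cv2.resize(s[40:260,200:500],(400,293))]))
E
```

```text
time_s: 9.95
eef_pos: [0.4186, -0.3601, 0.3014]
eef_rot: [0.003, 0.0, 1.0, -0.004]
wrist_force: [-0.0, -0.6, 0.4]
opening: 0.605
grasp_force: 0.0
time_s: 11.2
eef_pos: [0.5723, -0.0688, 0.1965]
eef_rot: [-0.0, 0.0, 1.0, -0.0]
wrist_force: [0.2, -0.2, 0.4]
opening: 0.594
grasp_force: 0.0
[ 0.57226559 -0.06879295  0.19650757] [ 0.15170809 -0.16586855  0.38833311]
```

View pics/w1.png

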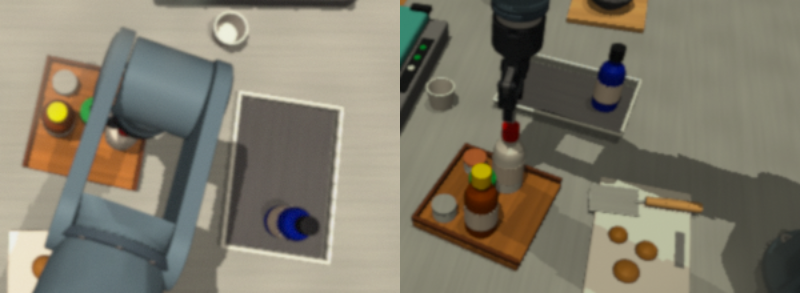

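The blue bottle stands upright in the pan, at left crop (295,223) and right crop (608,85), and the fingers are over the red cap. Next I grip the white bottle.

```bash
echo '0 0 0.03 0 0 0 0.6 | 0 0 0.05 0 0 0 0.6 | 0 0 0.0655 0 0 0 0.6 | 0 0 0.0655 0 0 0 0.6 | 0 0 0.0655 0 0 0 0.35 | 0 0 0.0655 0 0 0 0.2 | 0 0 0.0655 0 0 0 0 | 0 0 0.0655 0 0 0 0 | 0 0 0.0655 0 0 0 0 | 0 0 0.0655 0 0 0 0' | python3 jog.py && echo '0 0 0 0 0 0 0 | 0 0 0 0 0 0 0' | python3 jog.py
```

```text
time_s: 12.55
eef_pos: [0.5732, -0.0684, 0.1319]
eef_rot: [0.001, 0.0, 1.0, -0.0]
wrist_force: [-0.1, 1.7, 5.6]
opening: 0.362
grasp_force: 59.6
time_s: 12.8
eef_pos: [0.5733, -0.0684, 0.1319]
eef_rot: [0.001, 0.0, 1.0, -0.0]
wrist_force: [-0.1, 1.1, 6.5]
opening: 0.359
grasp_force: 59.6
```

```bash
echo '0 0 -0.01 0 0 0 0 | 0 0 -0.04 0 0 0 0 | 0 0 -0.08 0 0 0 0 | 0 0 -0.12 0 0 0 0 | 0 0 -0.15 0 0 0 0 | 0 0 -0.17 0 0 0 0 | 0 0 -0.17 0 0 0 0' | python3 jog.py && echo '0 -0.03 0 0 0 0 0 | 0 -0.075 0 0 0 0 0 | 0 -0.12 0 0 0 0 0 | 0 -0.165 0 0 0 0 0 | 0 -0.21 0 0 0 0 0 | -0.003 -0.255 0 0 0 0 0 | -0.003 -0.29 0 0 0 0 0 | -0.003 -0.3125 0 0 0 0 0 | -0.003 -0.3125 0 0 0 0 0 | -0.003 -0.3125 0 0 0 0 0' | python3 jog.py && echo '0 0 0.02 0 0 0 0 | 0 0 0.06 0 0 0 0 | 0 0 0.1 0 0 0 0 | 0 0 0.14 0 0 0 0 | 0 0 0.165 0 0 0 0 | 0 0 0.174 0 0 0 0 | 0 0 0.178 0 0 0 0 | 0 0 0.18 0 0 0 0 | 0 0 0.18 0 0 0 0 | 0 0 0.18 0 0 0 0' | python3 jog.py
```

```text
time_s: 13.68
eef_pos: [0.573, -0.0686, 0.3025]
eef_rot: [0.002, 0.0, 1.0, -0.001]
wrist_force: [1.0, 0.3, -2.2]
opening: 0.362
grasp_force: 59.6
time_s: 14.92
eef_pos: [0.5751, -0.3797, 0.3]
eef_rot: [-0.0, 0.0, 1.0, 0.001]
wrist_force: [-0.2, 0.4, -2.1]
opening: 0.361
grasp_force: 59.8
time_s: 16.18
eef_pos: [0.5754, -0.3812, 0.1215]
eef_rot: [0.001, 0.0, 1.0, -0.001]
wrist_force: [0.2, -0.4, -1.3]
opening: 0.358
grasp_force: 59.8
```

```bash
echo '0 0 0.001 0 0 0 0 | 0 0 0.002 0 0 0 0 | 0 0 0.003 0 0 0 0 | 0 0 0.0036 0 0 0 0 | 0 0 0.0036 0 0 0 0' | python3 jog.py && echo '0 0 0 0 0 0 0.4 | 0 0 0 0 0 0 0.5 | 0 0 0 0 0 0 0.6 | 0 0 0 0 0 0 0.65 | 0 0 -0.03 0 0 0 0.65 | 0 0 -0.08 0 0 0 0.65 | 0 0 -0.13 0 0 0 0.65 | 0 0 -0.18 0 0 0 0.6 | 0 0 -0.18 0 0 0 0.6' | python3 jog.py && echo '-0.002 0.05 0 0 0 0 0.6 | -0.004 0.1 0 0 0 0 0.6 | -0.006 0.15 0 0 0 0 0.6 | -0.008 0.2 0 0 0 0 0.6 | -0.01 0.25 0 0 0 0 0.6 | -0.012 0.3 0 0 0 0 0.6 | -0.014 0.35 0 0 0 0 0.6 | -0.016 0.4 0 0 0 0 0.6 | -0.0185 0.4265 0.03 0 0 0 0.6 | -0.0185 0.4265 0.05 0 0 0 0.6' | python3 jog.py && echo '0 0 0.05 0 0 0 0.6 | 0 0 0.05 0 0 0 0.6 | 0 0 0.05 0 0 0 0.6' | python3 jog.py; python3 - <<'E'
from h import *
s=ctrl.camera("side");t=ctrl.camera("top");cv2.imwrite("pics/a1.png",np.hstack([cv2.resize(t[120:340,190:490],(400,293)),cv2.resize(s[40:260,200:500],(400,293))]))
E
```

```text
time_s: 16.8
eef_pos: [0.5755, -0.3809, 0.118]
eef_rot: [0.0, 0.0, 1.0, -0.0]
wrist_force: [-0.7, 1.9, 5.5]
opening: 0.36
grasp_force: 60.5
time_s: 17.92
eef_pos: [0.5769, -0.3825, 0.3037]
eef_rot: [0.004, 0.0, 1.0, -0.004]
wrist_force: [-0.5, -0.6, -0.8]
opening: 0.597
grasp_force: 0.0
time_s: 19.18
eef_pos: [0.5929, 0.0482, 0.2448]
eef_rot: [-0.001, -0.001, 1.0, 0.0]
wrist_force: [-0.0, 0.1, -0.5]
opening: 0.601
grasp_force: 0.0
time_s: 19.55
eef_pos: [0.5944, 0.0455, 0.198]
eef_rot: [0.0, 0.0, 1.0, -0.0]
wrist_force: [0.6, -0.1, -0.5]
opening: 0.605
grasp_force: 0.0
```

View pics/a1.png

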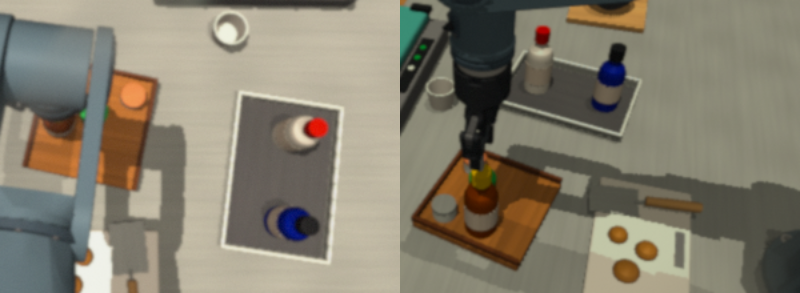

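White and blue both stand upright in the pan, at left crop (317,128) and (305,225), and the fingers are over the yellow cap at right crop (480,170). Next I grip the amber bottle.

```bash
echo '0 0 0.03 0 0 0 0.6 | 0 0 0.05 0 0 0 0.6 | 0 0 0.0665 0 0 0 0.6 | 0 0 0.0665 0 0 0 0.6 | 0 0 0.0665 0 0 0 0.35 | 0 0 0.0665 0 0 0 0.2 | 0 0 0.0665 0 0 0 0 | 0 0 0.0665 0 0 0 0 | 0 0 0.0665 0 0 0 0 | 0 0 0.0665 0 0 0 0' | python3 jog.py && echo '0 0 0 0 0 0 0 | 0 0 0 0 0 0 0' | python3 jog.py && echo '0 0 -0.01 0 0 0 0 | 0 0 -0.04 0 0 0 0 | 0 0 -0.08 0 0 0 0 | 0 0 -0.12 0 0 0 0 | 0 0 -0.15 0 0 0 0 | 0 0 -0.17 0 0 0 0 | 0 0 -0.17 0 0 0 0' | python3 jog.py
```

```text
time_s: 20.9
eef_pos: [0.5946, 0.0457, 0.1314]
eef_rot: [0.001, 0.0, 1.0, -0.0]
wrist_force: [0.6, 0.7, 5.6]
opening: 0.357
grasp_force: 60.0
time_s: 21.15
eef_pos: [0.5947, 0.0457, 0.1315]
eef_rot: [0.001, 0.0, 1.0, -0.0]
wrist_force: [0.5, 1.6, 5.6]
opening: 0.359
grasp_force: 60.0
time_s: 22.02
eef_pos: [0.5944, 0.0455, 0.3021]
eef_rot: [0.001, 0.0, 1.0, -0.0]
wrist_force: [0.8, -0.1, -2.8]
opening: 0.36
grasp_force: 59.6
```

```bash
echo '0.008 -0.03 0 0 0 0 0 | 0.019 -0.08 0 0 0 0 0 | 0.03 -0.13 0 0 0 0 0 | 0.042 -0.18 0 0 0 0 0 | 0.054 -0.23 0 0 0 0 0 | 0.065 -0.28 0 0 0 0 0 | 0.077 -0.33 0 0 0 0 0 | 0.088 -0.375 0 0 0 0 0 | 0.095 -0.405 0 0 0 0 0 | 0.0975 -0.4155 0 0 0 0 0' | python3 jog.py && echo '0 0 0 0 0 0 0 | 0 0 0.02 0 0 0 0 | 0 0 0.06 0 0 0 0 | 0 0 0.1 0 0 0 0 | 0 0 0.14 0 0 0 0 | 0 0 0.165 0 0 0 0 | 0 0 0.174 0 0 0 0 | 0 0 0.18 0 0 0 0 | 0 0 0.18 0 0 0 0 | 0 0 0.18 0 0 0 0' | python3 jog.py
```

```text
time_s: 23.28
eef_pos: [0.4946, -0.3709, 0.2982]
eef_rot: [-0.001, 0.002, 1.0, 0.001]
wrist_force: [0.6, 0.3, -2.2]
opening: 0.361
grasp_force: 59.9
time_s: 24.52
eef_pos: [0.4967, -0.3703, 0.1217]
eef_rot: [0.001, 0.0, 1.0, -0.001]
wrist_force: [0.7, 0.9, -2.6]
opening: 0.358
grasp_force: 60.0
```

```bash
echo '0 0 0.001 0 0 0 0 | 0 0 0.002 0 0 0 0 | 0 0 0.003 0 0 0 0 | 0 0 0.0042 0 0 0 0 | 0 0 0.0042 0 0 0 0' | python3 jog.py && echo '0 0 0 0 0 0 0.4 | 0 0 0 0 0 0 0.5 | 0 0 0 0 0 0 0.6 | 0 0 0 0 0 0 0.65 | 0 0 -0.03 0 0 0 0.65 | 0 0 -0.08 0 0 0 0.65 | 0 0 -0.13 0 0 0 0.65 | 0 0 -0.18 0 0 0 0.85 | 0 0 -0.18 0 0 0 0.85' | python3 jog.py; python3 - <<'E'
from h import *
np.set_printoptions(precision=4,suppress=True)
s=ctrl.camera("side");t=ctrl.camera("top");cv2.imwrite("pics/j1.png",np.hstack([cv2.resize(t[120:340,190:490],(400,293)),cv2.resize(s[40:260,200:500],(400,293))]))
cv2.imwrite("pics/jt.png",t);cv2.imwrite("pics/js.png",s)
a=blob(t,[45,90,40],[80,255,255],(235,180,290,230)); b=blob(s,[45,90,40],[80,255,255],(240,140,310,215)); print(a,b)
if a and b: print(tri(a[0],b[0]),onz("top",*a[0],.075),onz("side",*b[0],.075))
E
```

```text
time_s: 25.15
eef_pos: [0.4965, -0.3699, 0.1175]
eef_rot: [0.0, 0.0, 1.0, -0.0]
wrist_force: [-0.7, 0.6, 5.2]
opening: 0.357
grasp_force: 60.8
time_s: 26.28
eef_pos: [0.4978, -0.3716, 0.3022]
eef_rot: [0.003, 0.0, 1.0, -0.004]
wrist_force: [0.1, 0.1, 0.7]
opening: 0.852
grasp_force: 0.0
((np.float64(260.3400576368876), np.float64(203.63112391930835)), np.int32(347), (np.int32(251), np.int32(193), np.int32(20), np.int32(22))) ((np.float64(261.36245954692555), np.float64(173.82200647249192)), np.int32(309), (np.int32(252), np.int32(164), np.int32(20), np.int32(20)))
(array([ 0.6074, -0.0177,  0.0683]), np.float64(0.0006259802681317929)) [ 0.6062 -0.0175  0.075 ] [ 0.6063 -0.0122  0.075 ]
```

View pics/j1.png

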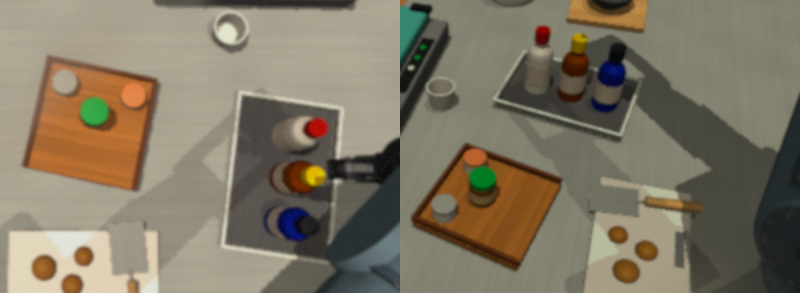

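All three bottles stand upright in the pan in a row. The green jar is alone with the tins on the board, and the triangulated lid centre (0.607, -0.0175, 0.068) fits the given sizes. Now I fetch the jar.

```bash
echo '-0.015 0.045 0 0 0 0 0.85 | -0.03 0.09 0 0 0 0 0.85 | -0.045 0.14 0 0 0 0 0.85 | -0.06 0.19 0 0 0 0 0.85 | -0.075 0.24 0 0 0 0 0.85 | -0.09 0.285 0 0 0 0 0.85 | -0.105 0.33 0 0 0 0 0.85 | -0.11 0.353 0.04 0 0 0 0.85 | -0.11 0.353 0.09 0 0 0 0.85 | -0.11 0.353 0.14 0 0 0 0.85' | python3 jog.py && echo '0 0 0.02 0 0 0 0.85 | 0 0 0.02 0 0 0 0.85 | 0 0 0.02 0 0 0 0.85 | 0 0 0.02 0 0 0 0.85' | python3 jog.py
```

```text
time_s: 27.62
eef_pos: [0.6048, -0.0158, 0.1526]
eef_rot: [-0.002, -0.0, 1.0, 0.0]
wrist_force: [0.1, -0.9, 0.4]
opening: 0.848
grasp_force: 0.0
time_s: 28.12
eef_pos: [0.6078, -0.0173, 0.1386]
eef_rot: [0.002, 0.0, 1.0, -0.0]
wrist_force: [-0.4, 0.3, 0.1]
opening: 0.851
grasp_force: 0.0
```

```bash
echo '0 0 0.03 0 0 0 0.85 | 0 0 0.06 0 0 0 0.85 | 0 0 0.085 0 0 0 0.85 | 0 0 0.098 0 0 0 0.85 | 0 0 0.1025 0 0 0 0.85 | 0 0 0.1025 0 0 0 0.85 | 0 0 0.1025 0 0 0 0.85' | python3 jog.py && echo '0 0 0 0 0 0 0.7 | 0 0 0 0 0 0 0.6 | 0 0 0 0 0 0 0.5 | 0 0 0 0 0 0 0.4 | 0 0 0 0 0 0 0.3 | 0 0 0 0 0 0 0.3 | 0 0 0 0 0 0 0.3 | 0 0 0 0 0 0 0.3' | python3 jog.py
```

```text
time_s: 29.0
eef_pos: [0.6073, -0.017, 0.035]
eef_rot: [0.001, 0.0, 1.0, -0.0]
wrist_force: [0.5, -0.1, -0.4]
opening: 0.851
grasp_force: 0.0
time_s: 30.0
eef_pos: [0.6069, -0.0168, 0.0346]
eef_rot: [0.001, 0.0, 1.0, -0.0]
wrist_force: [-0.8, 0.3, 5.6]
opening: 0.568
grasp_force: 62.2
```

```bash
echo '0 0 -0.01 0 0 0 0.3 | 0 0 -0.04 0 0 0 0.3 | 0 0 -0.08 0 0 0 0.3 | 0 0 -0.12 0 0 0 0.3 | 0 0 -0.15 0 0 0 0.3 | 0 0 -0.17 0 0 0 0.3 | 0 0 -0.17 0 0 0 0.3' | python3 jog.py && echo '0.008 0.03 0 0 0 0 0.3 | 0.018 0.075 0 0 0 0 0.3 | 0.027 0.12 0 0 0 0 0.3 | 0.036 0.165 0 0 0 0 0.3 | 0.045 0.21 0 0 0 0 0.3 | 0.054 0.255 0 0 0 0 0.3 | 0.063 0.3 0 0 0 0 0.3 | 0.07 0.335 0 0 0 0 0.3 | 0.074 0.3565 0 0 0 0 0.3 | 0.074 0.3565 0 0 0 0 0.3' | python3 jog.py && echo '0 0 0.03 0 0 0 0.3 | 0 0 0.06 0 0 0 0.3 | 0 0 0.06 0 0 0 0.3 | 0 0 0.06 0 0 0 0.3' | python3 jog.py
python3 - <<'E'
from h import *
for n,(u,v),r in (("top",(105,233),(15,36)),("side",(250,330),(24,46))):
    g=cv2.cvtColor(cv2.imread(f"pics/{n}0.png"),cv2.COLOR_BGR2GRAY)
    print(n,"L",[int(g[v,u-k]) for k in range(*r)],"R",[int(g[v,u+k]) for k in range(*r)],"\nU",[int(g[v-k,u]) for k in range(*r)],"D",[int(g[v+k,u]) for k in range(*r)])
for d in ((0,0),(.058,0),(-.058,0),(0,.058),(0,-.058)): print(d,*[np.round(proj(n,(.533+d[0],.3395+d[1],.078)),1) for n in("top","side")])
E
```

```text
time_s: 30.88
eef_pos: [0.6071, -0.0171, 0.2052]
eef_rot: [0.001, 0.0, 1.0, -0.0]
wrist_force: [-0.3, 0.0, -2.4]
opening: 0.572
grasp_force: 62.3
time_s: 32.12
eef_pos: [0.5317, 0.3405, 0.2023]
eef_rot: [-0.001, -0.001, 1.0, -0.0]
wrist_force: [0.5, 0.0, -1.8]
opening: 0.57
grasp_force: 62.5
time_s: 32.62
eef_pos: [0.5336, 0.3391, 0.1447]
eef_rot: [0.0, 0.001, 1.0, 0.0]
wrist_force: [-0.5, 0.5, -1.3]
opening: 0.576
grasp_force: 62.4
top L [185, 185, 184, 186, 184, 184, 183, 184, 186, 182, 182, 194, 214, 222, 223, 222, 221, 211, 182, 163, 162] R [179, 179, 179, 180, 179, 178, 179, 181, 179, 168, 142, 96, 68, 78, 101, 126, 165, 204, 222, 223, 225] 
U [181, 182, 181, 180, 180, 179, 181, 180, 178, 167, 149, 148, 178, 211, 224, 224, 223, 219, 204, 179, 168] D [179, 179, 178, 180, 178, 179, 177, 176, 177, 170, 153, 134, 129, 133, 156, 198, 219, 223, 222, 215, 180]
side L [126, 126, 126, 124, 125, 124, 121, 119, 107, 91, 92, 108, 141, 169, 175, 177, 177, 177, 177, 174, 166, 149] R [122, 123, 122, 121, 121, 121, 121, 119, 107, 85, 86, 93, 114, 154, 172, 175, 174, 174, 174, 173, 174, 167] 
U [123, 122, 122, 121, 121, 121, 121, 120, 120, 121, 133, 165, 175, 176, 176, 176, 176, 175, 173, 161, 140, 127] D [128, 128, 128, 129, 129, 129, 129, 121, 95, 82, 86, 92, 95, 95, 94, 103, 138, 166, 175, 175, 176, 175]
(0, 0) [103.6 233.6] [250.4 326.6]
(0.058, 0) [105.1 208.3] [219.5 317.7]
(-0.058, 0) [102.  259.4] [282.4 335.6]
(0, 0.058) [ 77.9 233.4] [241.  360.3]
(0, -0.058) [129.2 233.8] [259.  296.2]
```

The disc edges give a centre near (0.533, 0.340), so the hover point is right. Now I lower gently.

```bash
echo '0 0 0.02 0 0 0 0.3 | 0 0 0.035 0 0 0 0.3 | 0 0 0.043 0 0 0 0.3 | 0 0 0.046 0 0 0 0.3 | 0 0 0.047 0 0 0 0.3 | 0 0 0.047 0 0 0 0.3 | 0 0 0.047 0 0 0 0.3' | python3 jog.py && echo '0 0 0.0005 0 0 0 0.3 | 0 0 0.001 0 0 0 0.3 | 0 0 0.0015 0 0 0 0.3 | 0 0 0.0015 0 0 0 0.3' | python3 jog.py
```

```text
time_s: 33.5
eef_pos: [0.5329, 0.3399, 0.0973]
eef_rot: [0.0, 0.0, 1.0, 0.0]
wrist_force: [-0.0, 0.2, -1.9]
opening: 0.567
grasp_force: 62.4
time_s: 34.0
eef_pos: [0.5326, 0.3397, 0.0952]
eef_rot: [-0.0, 0.0, 1.0, -0.0]
wrist_force: [-0.0, -0.6, -1.1]
opening: 0.572
grasp_force: 62.4
```

```bash
echo '0 0 0.0005 0 0 0 0.3 | 0 0 0.0005 0 0 0 0.3 | 0 0 0.001 0 0 0 0.3 | 0 0 0.001 0 0 0 0.3' | python3 jog.py
```

```text
time_s: 34.5
eef_pos: [0.5327, 0.3398, 0.0946]
eef_rot: [0.0, 0.0, 1.0, 0.0]
wrist_force: [-1.9, -0.6, 0.5]
opening: 0.57
grasp_force: 62.7
```

```bash
echo '0 0 0.0004 0 0 0 0.3 | 0 0 0.0004 0 0 0 0.3 | 0 0 0.0004 0 0 0 0.6 | 0 0 0.0004 0 0 0 0.65 | 0 0 0.0004 0 0 0 0.75 | 0 0 0.0004 0 0 0 0.85 | 0 0 0.0004 0 0 0 0.9 | 0 0 0.0004 0 0 0 0.9' | python3 jog.py && echo '0 0 -0.02 0 0 0 0.9 | 0 0 -0.06 0 0 0 0.9 | 0 0 -0.11 0 0 0 0.9 | 0 0 -0.16 0 0 0 0.6 | 0 0 -0.205 0 0 0 0.6 | 0 -0.05 -0.205 0 0 0 0.6 | 0 -0.11 -0.205 0 0 0 0.6 | 0 -0.17 -0.205 0 0 0 0.6 | 0 -0.23 -0.205 0 0 0 0.6 | 0 -0.23 -0.205 0 0 0 0.6' | python3 jog.py; python3 - <<'E'
from h import *
np.set_printoptions(precision=4,suppress=True)
s=ctrl.camera("side");t=ctrl.camera("top");cv2.imwrite("pics/b1.png",np.hstack([cv2.resize(t[170:310,50:240],(400,295)),cv2.resize(s[240:384,190:384],(400,297))[:295]]))
a=blob(t,[45,120,40],[80,255,255],(80,195,140,270)); b=blob(s,[60,90,40],[85,255,255],(215,270,300,365)); print(a,b)
if a and b: print(tri(a[0],b[0]),onz("top",*a[0],.132),onz("side",*b[0],.132))
E
```

```text
time_s: 35.5
eef_pos: [0.5327, 0.3397, 0.0939]
eef_rot: [0.0, 0.0, 1.0, -0.0]
wrist_force: [-0.4, 0.2, -0.0]
opening: 0.905
grasp_force: 0.0
time_s: 36.75
eef_pos: [0.5328, 0.106, 0.3007]
eef_rot: [0.001, 0.003, 1.0, -0.0]
wrist_force: [-1.2, 1.7, -0.4]
opening: 0.6
grasp_force: 0.0
((np.float64(92.46261682242991), np.float64(231.5981308411215)), np.int32(214), (np.int32(86), np.int32(222), np.int32(13), np.int32(21))) ((np.float64(250.0255681818182), np.float64(316.45454545454544)), np.int32(704), (np.int32(236), np.int32(302), np.int32(29), np.int32(30)))
(array([0.5322, 0.3439, 0.1418]), np.float64(0.0012633968644615071)) [0.5335 0.3472 0.132 ] [0.5327 0.3406 0.132 ]
```

View pics/b1.png

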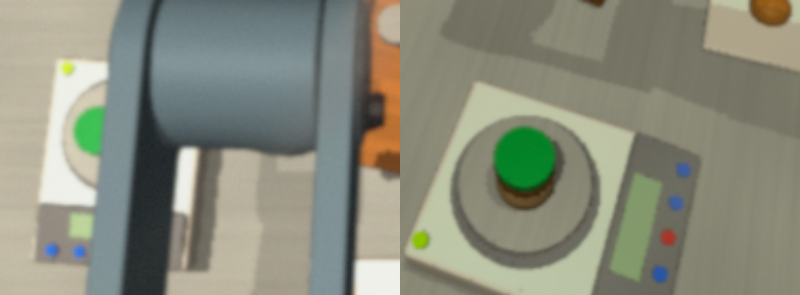

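The jar stands upright at the middle of the weighing pan, with its lid at right crop (525,158) and base at about (525,190) in the disc centred about (526,187). Now I return the bottles, amber first.

```bash
echo '0.004 -0.05 0 0 0 0 0.6 | 0.008 -0.105 0 0 0 0 0.6 | 0.012 -0.16 0 0 0 0 0.6 | 0.016 -0.215 0 0 0 0 0.6 | 0.02 -0.27 0 0 0 0 0.6 | 0.024 -0.325 0 0 0 0 0.6 | 0.028 -0.38 0 0 0 0 0.6 | 0.032 -0.435 0 0 0 0 0.6 | 0.036 -0.48 0 0 0 0 0.6 | 0.036 -0.48 0.05 0 0 0 0.6' | python3 jog.py && echo '0 0 0.05 0 0 0 0.6 | 0 0 0.05 0 0 0 0.6 | 0 0 0.05 0 0 0 0.6 | 0 0 0.05 0 0 0 0.6' | python3 jog.py
```

```text
time_s: 38.1
eef_pos: [0.4988, -0.3743, 0.2531]
eef_rot: [0.003, 0.001, 1.0, -0.004]
wrist_force: [0.6, 0.4, -0.7]
opening: 0.596
grasp_force: 0.0
time_s: 38.6
eef_pos: [0.4978, -0.371, 0.2022]
eef_rot: [0.002, -0.0, 1.0, -0.002]
wrist_force: [-0.0, -0.5, -0.5]
opening: 0.599
grasp_force: 0.0
```

```bash
echo '0.0005 0 0.03 0 0 0 0.6 | 0.0005 0 0.06 0 0 0 0.6 | 0.0005 0 0.082 0 0 0 0.6 | 0.0005 0 0.082 0 0 0 0.6 | 0.0005 0 0.082 0 0 0 0.6 | 0.0005 0 0.082 0 0 0 0.6' | python3 jog.py
```

```text
time_s: 39.35
eef_pos: [0.4965, -0.3712, 0.1189]
eef_rot: [0.001, 0.0, 1.0, -0.001]
wrist_force: [-0.7, -0.5, -0.2]
opening: 0.601
grasp_force: 0.0
```

```bash
echo '0 0.001 0.0012 0 0 0 0.6 | 0 0.001 0.0012 0 0 0 0.4 | 0 0.001 0.0012 0 0 0 0.2 | 0 0.001 0.0012 0 0 0 0 | 0 0.001 0.0012 0 0 0 0 | 0 0.001 0.0012 0 0 0 0 | 0 0.001 0.0012 0 0 0 0 | 0 0.001 0.0012 0 0 0 0 | 0 0.001 0.0012 0 0 0 0' | python3 jog.py && echo '0 0 -0.01 0 0 0 0 | 0 0 -0.04 0 0 0 0 | 0 0 -0.08 0 0 0 0 | 0 0 -0.12 0 0 0 0 | 0 0 -0.16 0 0 0 0 | 0 0 -0.185 0 0 0 0 | 0 0 -0.185 0 0 0 0' | python3 jog.py && echo '-0.008 0.03 0 0 0 0 0 | -0.019 0.08 0 0 0 0 0 | -0.03 0.13 0 0 0 0 0 | -0.042 0.18 0 0 0 0 0 | -0.054 0.23 0 0 0 0 0 | -0.065 0.28 0 0 0 0 0 | -0.077 0.33 0 0 0 0 0 | -0.088 0.375 0 0 0 0 0 | -0.098 0.416 0 0 0 0 0 | -0.098 0.416 0 0 0 0 0' | python3 jog.py && echo '0 0 0.04 0 0 0 0 | 0 0 0.09 0 0 0 0 | 0 0 0.13 0 0 0 0 | 0 0 0.15 0 0 0 0 | 0 0 0.15 0 0 0 0 | 0 0 0.15 0 0 0 0' | python3 jog.py
```

```text
time_s: 40.48
eef_pos: [0.4958, -0.3694, 0.1161]
eef_rot: [0.0, 0.0, 1.0, -0.0]
wrist_force: [-0.9, 1.9, 5.6]
opening: 0.36
grasp_force: 59.4
time_s: 41.35
eef_pos: [0.4961, -0.37, 0.3029]
eef_rot: [0.001, 0.0, 1.0, -0.002]
wrist_force: [0.3, -0.2, -3.4]
opening: 0.363
grasp_force: 59.8
time_s: 42.6
eef_pos: [0.593, 0.0497, 0.298]
eef_rot: [-0.002, -0.002, 1.0, 0.001]
wrist_force: [-0.2, -0.4, -2.4]
opening: 0.362
grasp_force: 60.3
time_s: 43.35
eef_pos: [0.5941, 0.0461, 0.1511]
eef_rot: [0.0, 0.001, 1.0, -0.0]
wrist_force: [1.0, -0.4, -2.9]
opening: 0.359
grasp_force: 60.2
```

```bash
echo '0 0 0.008 0 0 0 0 | 0 0 0.015 0 0 0 0 | 0 0 0.0185 0 0 0 0 | 0 0 0.0185 0 0 0 0 | 0 0 0.0185 0 0 0 0' | python3 jog.py && echo '0 0 0.001 0 0 0 0 | 0 0 0.0018 0 0 0 0 | 0 0 0.0018 0 0 0 0' | python3 jog.py
```

```text
time_s: 43.98
eef_pos: [0.5941, 0.0467, 0.1323]
eef_rot: [0.0, 0.0, 1.0, -0.0]
wrist_force: [-0.4, -0.2, -2.4]
opening: 0.356
grasp_force: 60.3
time_s: 44.35
eef_pos: [0.5939, 0.0467, 0.1303]
eef_rot: [-0.0, 0.0, 1.0, 0.0]
wrist_force: [-0.9, 0.0, -2.6]
opening: 0.359
grasp_force: 60.3
```

```bash
echo '0 -0.001 0 0 0 0 0 | 0 -0.001 0.0006 0 0 0 0 | 0 -0.001 0.001 0 0 0 0 | 0 -0.001 0.001 0 0 0 0' | python3 jog.py
```

```text
time_s: 44.85
eef_pos: [0.5943, 0.0456, 0.1301]
eef_rot: [0.001, 0.0, 1.0, -0.0]
wrist_force: [-1.3, 0.2, 4.0]
opening: 0.361
grasp_force: 60.9
```

```bash
echo '0 0 0 0 0 0 0.4 | 0 0 0 0 0 0 0.5 | 0 0 0 0 0 0 0.6 | 0 0 0 0 0 0 0.65 | 0 0 -0.03 0 0 0 0.65 | 0 0 -0.08 0 0 0 0.65 | 0 0 -0.13 0 0 0 0.65 | 0 0 -0.17 0 0 0 0.6 | 0 0 -0.17 0 0 0 0.6' | python3 jog.py && echo '0.002 -0.05 0 0 0 0 0.6 | 0.004 -0.1 0 0 0 0 0.6 | 0.006 -0.15 0 0 0 0 0.6 | 0.008 -0.2 0 0 0 0 0.6 | 0.01 -0.25 0 0 0 0 0.6 | 0.012 -0.3 0 0 0 0 0.6 | 0.014 -0.35 0 0 0 0 0.6 | 0.016 -0.4 0 0 0 0 0.6 | 0.019 -0.4265 0.03 0 0 0 0.6 | 0.019 -0.4265 0.08 0 0 0 0.6' | python3 jog.py && echo '0 0 0.03 0 0 0 0.6 | 0 0 0.06 0 0 0 0.6 | 0 0 0.06 0 0 0 0.6 | 0 0 0.06 0 0 0 0.6 | 0 0 0.06 0 0 0 0.6' | python3 jog.py
```

```text
time_s: 45.98
eef_pos: [0.5959, 0.0455, 0.304]
eef_rot: [0.004, 0.0, 1.0, -0.0]
wrist_force: [1.0, 0.1, 0.3]
opening: 0.598
grasp_force: 0.0
time_s: 47.22
eef_pos: [0.5742, -0.384, 0.2188]
eef_rot: [0.001, 0.002, 1.0, -0.001]
wrist_force: [0.0, 0.3, -0.7]
opening: 0.597
grasp_force: 0.0
time_s: 47.85
eef_pos: [0.5754, -0.3815, 0.1613]
eef_rot: [0.001, 0.0, 1.0, -0.001]
wrist_force: [-0.9, -0.0, -0.4]
opening: 0.602
grasp_force: 0.0
```

```bash
echo '0 0.0005 0.02 0 0 0 0.6 | 0 0.0005 0.035 0 0 0 0.6 | 0 0.0005 0.0425 0 0 0 0.6 | 0 0.0005 0.0425 0 0 0 0.6 | 0 0.0005 0.0425 0 0 0 0.4 | 0 0.0005 0.0425 0 0 0 0.2 | 0 0.0005 0.0425 0 0 0 0 | 0 0.0005 0.0425 0 0 0 0 | 0 0.0005 0.0425 0 0 0 0 | 0 0.0005 0.0425 0 0 0 0' | python3 jog.py && echo '0 0 0 0 0 0 0 | 0 0 0 0 0 0 0 | 0 0 0 0 0 0 0' | python3 jog.py && echo '0 0 -0.01 0 0 0 0 | 0 0 -0.04 0 0 0 0 | 0 0 -0.08 0 0 0 0 | 0 0 -0.12 0 0 0 0 | 0 0 -0.16 0 0 0 0 | 0 0 -0.185 0 0 0 0 | 0 0 -0.185 0 0 0 0' | python3 jog.py && echo '0 0.03 0 0 0 0 0 | 0 0.075 0 0 0 0 0 | 0 0.12 0 0 0 0 0 | 0 0.165 0 0 0 0 0 | 0.001 0.21 0 0 0 0 0 | 0.002 0.255 0 0 0 0 0 | 0.002 0.29 0 0 0 0 0 | 0.002 0.3125 0 0 0 0 0 | 0.002 0.3125 0 0 0 0 0 | 0.002 0.3125 0 0 0 0 0' | python3 jog.py && echo '0 0 0.04 0 0 0 0 | 0 0 0.09 0 0 0 0 | 0 0 0.13 0 0 0 0 | 0 0 0.15 0 0 0 0 | 0 0 0.15 0 0 0 0 | 0 0 0.15 0 0 0 0' | python3 jog.py
```

```text
time_s: 49.1
eef_pos: [0.5749, -0.3805, 0.1175]
eef_rot: [0.0, 0.0, 1.0, -0.0]
wrist_force: [1.3, 1.3, 4.8]
opening: 0.363
grasp_force: 59.8
time_s: 49.48
eef_pos: [0.5749, -0.3805, 0.1175]
eef_rot: [0.0, 0.0, 1.0, -0.0]
wrist_force: [0.5, 1.2, 4.8]
opening: 0.361
grasp_force: 59.9
time_s: 50.35
eef_pos: [0.5751, -0.3811, 0.3044]
eef_rot: [0.001, 0.0, 1.0, -0.002]
wrist_force: [0.3, 0.4, -1.9]
opening: 0.358
grasp_force: 59.6
time_s: 51.6
eef_pos: [0.5727, -0.0686, 0.3012]
eef_rot: [-0.0, 0.001, 1.0, -0.0]
wrist_force: [1.0, -1.2, -1.7]
opening: 0.357
grasp_force: 59.9
time_s: 52.35
eef_pos: [0.5736, -0.0688, 0.1529]
eef_rot: [0.001, 0.001, 1.0, -0.0]
wrist_force: [0.4, 0.6, -1.2]
opening: 0.361
grasp_force: 59.9
```

```bash
echo '0.0006 0.0003 0.008 0 0 0 0 | 0.0006 0.0003 0.015 0 0 0 0 | 0.0006 0.0003 0.0195 0 0 0 0 | 0.0006 0.0003 0.0195 0 0 0 0 | 0.0006 0.0003 0.0195 0 0 0 0' | python3 jog.py && echo '0 0 0.001 0 0 0 0 | 0 0 0.002 0 0 0 0 | 0 0 0.002 0 0 0 0' | python3 jog.py
```

```text
time_s: 52.98
eef_pos: [0.5723, -0.0675, 0.1325]
eef_rot: [0.0, 0.0, 1.0, -0.0]
wrist_force: [0.4, 0.6, -1.3]
opening: 0.359
grasp_force: 60.3
time_s: 53.35
eef_pos: [0.5729, -0.0675, 0.1315]
eef_rot: [0.001, 0.0, 1.0, -0.0]
wrist_force: [-1.2, 1.6, 5.5]
opening: 0.361
grasp_force: 60.6
```

```bash
echo '0 0 0 0 0 0 0.4 | 0 0 0 0 0 0 0.5 | 0 0 0 0 0 0 0.6 | 0 0 0 0 0 0 0.65 | 0 0 -0.03 0 0 0 0.65 | 0 0 -0.08 0 0 0 0.65 | 0 0 -0.13 0 0 0 0.65 | 0 0 -0.17 0 0 0 0.6 | 0 0 -0.17 0 0 0 0.6' | python3 jog.py && echo '0.02 -0.04 0 0 0 0 0.6 | 0.045 -0.085 0 0 0 0 0.6 | 0.07 -0.13 0 0 0 0 0.6 | 0.095 -0.175 0 0 0 0 0.6 | 0.12 -0.22 0 0 0 0 0.6 | 0.14 -0.26 0 0 0 0 0.6 | 0.1555 -0.2908 0.03 0 0 0 0.6 | 0.1555 -0.2908 0.08 0 0 0 0.6 | 0.1555 -0.2908 0.12 0 0 0 0.6 | 0.1555 -0.2908 0.14 0 0 0 0.6' | python3 jog.py && echo '0 0 0 0 0 0 0.6 | 0 0 0 0 0 0 0.6 | 0 0 0 0 0 0 0.6' | python3 jog.py
```

```text
time_s: 54.48
eef_pos: [0.5741, -0.0681, 0.3049]
eef_rot: [0.004, 0.0, 1.0, -0.001]
wrist_force: [-0.6, -0.2, -0.0]
opening: 0.599
grasp_force: 0.0
time_s: 55.72
eef_pos: [0.4147, -0.3564, 0.1562]
eef_rot: [-0.002, 0.001, 1.0, 0.002]
wrist_force: [0.5, -0.5, -0.6]
opening: 0.599
grasp_force: 0.0
time_s: 56.1
eef_pos: [0.417, -0.3588, 0.1617]
eef_rot: [0.001, 0.0, 1.0, -0.001]
wrist_force: [-0.8, 0.1, -0.1]
opening: 0.602
grasp_force: 0.0
```

```bash
echo '0 0.0005 0.02 0 0 0 0.6 | 0 0.0005 0.035 0 0 0 0.6 | 0 0.0005 0.0445 0 0 0 0.6 | 0 0.0005 0.0445 0 0 0 0.6 | 0 0.0005 0.0445 0 0 0 0.4 | 0 0.0005 0.0445 0 0 0 0.2 | 0 0.0005 0.0445 0 0 0 0 | 0 0.0005 0.0445 0 0 0 0 | 0 0.0005 0.0445 0 0 0 0 | 0 0.0005 0.0445 0 0 0 0' | python3 jog.py && echo '0 0 0 0 0 0 0 | 0 0 0 0 0 0 0 | 0 0 0 0 0 0 0' | python3 jog.py && echo '0 0 -0.01 0 0 0 0 | 0 0 -0.04 0 0 0 0 | 0 0 -0.08 0 0 0 0 | 0 0 -0.12 0 0 0 0 | 0 0 -0.16 0 0 0 0 | 0 0 -0.185 0 0 0 0 | 0 0 -0.185 0 0 0 0' | python3 jog.py && echo '-0.011 0.03 0 0 0 0 0 | -0.027 0.075 0 0 0 0 0 | -0.044 0.12 0 0 0 0 0 | -0.06 0.165 0 0 0 0 0 | -0.077 0.21 0 0 0 0 0 | -0.093 0.255 0 0 0 0 0 | -0.11 0.3 0 0 0 0 0 | -0.123 0.335 0 0 0 0 0 | -0.1295 0.3535 0 0 0 0 0 | -0.1295 0.3535 0 0 0 0 0' | python3 jog.py && echo '0 0 0.04 0 0 0 0 | 0 0 0.09 0 0 0 0 | 0 0 0.13 0 0 0 0 | 0 0 0.15 0 0 0 0 | 0 0 0.15 0 0 0 0 | 0 0 0.15 0 0 0 0' | python3 jog.py
```

```text
time_s: 57.35
eef_pos: [0.4168, -0.3579, 0.1166]
eef_rot: [0.0, 0.0, 1.0, -0.0]
wrist_force: [-0.3, 1.9, 5.9]
opening: 0.361
grasp_force: 59.6
time_s: 57.72
eef_pos: [0.4169, -0.3579, 0.1166]
eef_rot: [0.0, 0.0, 1.0, -0.0]
wrist_force: [0.6, 1.9, 5.6]
opening: 0.357
grasp_force: 59.6
time_s: 58.6
eef_pos: [0.417, -0.3586, 0.3032]
eef_rot: [0.001, 0.0, 1.0, -0.002]
wrist_force: [0.6, -0.5, -2.4]
opening: 0.362
grasp_force: 59.9
time_s: 59.85
eef_pos: [0.5458, -0.0035, 0.2994]
eef_rot: [-0.001, -0.001, 1.0, 0.0]
wrist_force: [-0.6, 0.2, -2.6]
opening: 0.36
grasp_force: 60.2
time_s: 60.6
eef_pos: [0.5468, -0.0053, 0.1518]
eef_rot: [0.001, 0.001, 1.0, -0.0]
wrist_force: [0.4, -0.6, -1.9]
opening: 0.358
grasp_force: 60.1
```

```bash
echo '0 0 0.008 0 0 0 0 | 0 0 0.015 0 0 0 0 | 0 0 0.0185 0 0 0 0 | 0 0 0.0185 0 0 0 0 | 0 0 0.0185 0 0 0 0' | python3 jog.py && echo '0 0 0.001 0 0 0 0 | 0 0 0.0018 0 0 0 0 | 0 0 0.0018 0 0 0 0' | python3 jog.py
```

```text
time_s: 61.22
eef_pos: [0.5464, -0.0043, 0.1325]
eef_rot: [0.0, 0.0, 1.0, -0.0]
wrist_force: [0.5, 0.7, -1.7]
opening: 0.358
grasp_force: 60.1
time_s: 61.6
eef_pos: [0.5464, -0.0043, 0.1307]
eef_rot: [0.0, 0.0, 1.0, -0.0]
wrist_force: [-0.6, -0.2, -1.9]
opening: 0.361
grasp_force: 60.5
```

```bash
echo '0 -0.0006 0 0 0 0 0 | 0 -0.0006 0.0006 0 0 0 0 | 0 -0.0006 0.001 0 0 0 0 | 0 -0.0006 0.001 0 0 0 0' | python3 jog.py
```

```text
time_s: 62.1
eef_pos: [0.5469, -0.0049, 0.1306]
eef_rot: [0.001, 0.0, 1.0, -0.0]
wrist_force: [-1.0, 0.9, 5.6]
opening: 0.36
grasp_force: 60.7
```

```bash
echo '0 0 0 0 0 0 0.4 | 0 0 0 0 0 0 0.5 | 0 0 0 0 0 0 0.6 | 0 0 0 0 0 0 0.65 | 0 0 -0.03 0 0 0 0.65 | 0 0 -0.08 0 0 0 0.65 | 0 0 -0.13 0 0 0 0.65 | 0 0 -0.17 0 0 0 0.6 | 0 0 -0.17 0 0 0 0.6' | python3 jog.py && echo '0.02 -0.05 0 0 0 0 0.6 | 0.04 -0.1 0 0 0 0 0.6 | 0.06 -0.15 0 0 0 0 0.6 | 0.08 -0.2 0 0 0 0 0.6 | 0.1 -0.25 0 0 0 0 0.6 | 0.12 -0.3 0 0 0 0 0.6 | 0.13 -0.35 0 0 0 0 0.6 | 0.13 -0.35 0 0 0 0 0.6 | 0.13 -0.35 0 0 0 0 0.6' | python3 jog.py; python3 - <<'E'
from h import *
np.set_printoptions(precision=4,suppress=True)
t=ctrl.camera("top"); s=ctrl.camera("side")
col=dict(amber=([20,150,80],[35,255,255],(215,185,250,225),(240,150,285,190)),
 white=([0,150,80],[8,255,255],(265,195,305,235),(265,120,300,155)),
 blue=([0,0,0],[180,110,80],(244,214,270,240),(278,145,302,174)))
for k,(lo,hi,bt,bs) in col.items():
    a,b=blob(t,lo,hi,bt),blob(s,lo,hi,bs); print(k,a[0],b[0],tri(a[0],b[0])[0])
a=blob(t,[45,120,40],[80,255,255],(80,195,140,270)); b=blob(s,[60,90,40],[85,255,255],(215,270,300,365)); print("jar",a[0],b[0],tri(a[0],b[0]))
cv2.imwrite("pics/end.png",np.hstack([cv2.resize(t[130:330,60:330],(400,296)),cv2.resize(s[100:384,170:400],(400,494))[:296*0+494]]) if 0 else np.hstack([cv2.resize(t[130:330,60:330],(400,296)),cv2.resize(s[120:384,130:486],(400,296))]))
E
```

```text
time_s: 63.22
eef_pos: [0.5482, -0.0053, 0.3038]
eef_rot: [0.004, 0.0, 1.0, -0.001]
wrist_force: [0.4, 0.2, -1.0]
opening: 0.596
grasp_force: 0.0
time_s: 64.35
eef_pos: [0.4157, -0.3542, 0.2983]
eef_rot: [-0.001, 0.001, 1.0, 0.001]
wrist_force: [-0.1, 1.4, 0.4]
opening: 0.605
grasp_force: 0.0
amber (np.float64(233.27906976744185), np.float64(203.4093023255814)) (np.float64(260.35521235521236), np.float64(170.76833976833976)) [0.595  0.0436 0.1518]
white (np.float64(285.4761904761905), np.float64(214.36309523809524)) (np.float64(282.1226993865031), np.float64(136.87116564417178)) [ 0.573  -0.0692  0.1513]
blue (np.float64(255.95862068965516), np.float64(226.02758620689656)) (np.float64(287.3627906976744), np.float64(159.13953488372093)) [ 0.547  -0.0057  0.1501]
jar (np.float64(97.21975308641976), np.float64(231.95555555555555)) (np.float64(250.0199146514936), np.float64(316.4338549075391)) (array([0.5333, 0.3387, 0.1265]), np.float64(4.418766980063513e-05))
```

View pics/end.png

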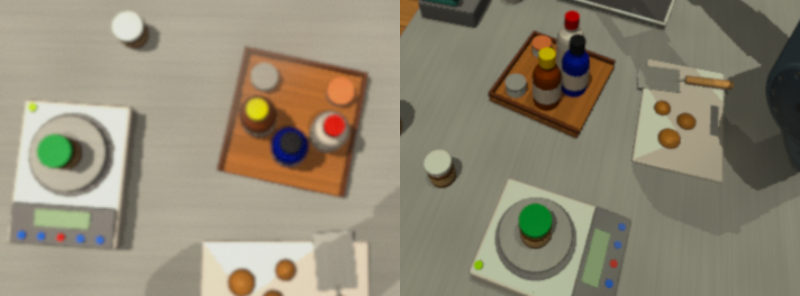

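All three bottles are upright and back within about 2 mm of their starting pixels. The jar stands at (0.533, 0.339), in the middle of the weighing pan, and the tins and white jar are untouched. I'm handing in.

```bash
python3 -c "
from bench import ctrl
print(ctrl.hand_in())"
```

```text
the job is handed in; nothing more can be done
None
```

The job is handed in, with no verdict returned: the green-lidded jar stands upright in the middle of the balance pan, all three bottles are back upright within about 2 mm of where they stood (by camera), the white-lidded jar and tins were left alone, and it took about 64 s of the 141 s.

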